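# Clip the clamp bar down over the spot plate carrier

### The arm

A 6-joint arm with a two-finger parallel gripper is mounted at the origin on a cart in front of the work surface, level with it; the furniture and walls round the work are solid. World frame = base frame: x ahead of the robot, y to its left, z up, the work surface at z = 0. Lengths are in m, angles in degrees, forces in N, time in s.
With the tool pointing down it reaches from about 0.4 to 0.825 m from the base axis. Payload 7 kg.
Tool frame: the origin (TCP) lies at the very end of the fingers, on their centre line; the grasp point (between the pads) lies 19 mm behind it (ctrl.tcp_to_grasp is the distance from the TCP to the grasp point, in m); z points along the fingers, x is the direction in which the jaws open and shut, and the axes are right-handed (so a half turn about z gives the same grasp; the last joint's range is limited). The gripper opens to 88 mm and grips with 3 to 60 N. Pads are 19 mm wide; open, the fingers measure 130 mm over their backs; the gripper's body (78 mm by 193 mm) begins 47 mm behind the grasp point.
Start: joints at [80.048, 20.546, 0.682, 0, -70.136, -16.507], TCP at [0.301, 0.604, 0.227] pointing down, gripper open.
Joint ranges: [-176.03, 176.03], [-82.01, 121.73], [-58.28, 71.71], [-173.87, 95.51], [-174.79, -0.11], [-173.66, 173.66]. Speed limits (degrees/s): [136.94, 136.94, 172.46, 180, 180, 180].

### API

Orientations are given as [roll, pitch, yaw] about the fixed x, y, z axes, in that order (R = Rz(yaw) Ry(pitch) Rx(roll)).
In Python, from plant import sensors, vision, ticket, ctrl gives the robot as it stands. The module is installed in compiled form; this text tells all that it offers.
- The arm moves only by the tool drive_tool, never from a script. Its argument "moves" is a list of rows, each a list of 6 numbers: the shift along the tool's x, y, z in units of 0.15 m (1.0 is 0.15 m), then the turn, a rotation vector about the tool's x, y, z in units of 60 degrees (1.0 is 60 degrees). In form: [[dx, dy, dz, rx, ry, rz], ...]. A call has 1 to 8 rows; each row is the pose to reach, as a shift and turn from the pose measured when the call began, along the tool's axes at that moment; what a row does not reach only later rows make up. A row lasts 1/10 s, in which the tool goes at most 50 mm and 8.59 degrees, less where a joint would pass 70% of its speed; a pose out of reach is approached as far as the arm can. A call with a number of a shift or a turn outside -1 to 1 is refused whole. A call with a gripper value outside its range is refused whole. "fingers" is the opening, from -1 (shut) to 1 (fully open), set as the call begins (left out, the last holds). The fingers move at their own pace and stop on an object; the grip force is fixed at half the most. Time passes only in rows, so rows that repeat a pose let the fingers close. It gives the time, the measured TCP pose, the force and the opening at its end, in the units of the state.
- sensors.get_obs(): the state, without advancing time (a new reading comes with each control period).
- vision.snapshot(name): name is "side" or "top" or "wrist"; returns a dict with "pixels" (420x560x3 uint8, red, green, blue), "fx", "fy", "cx", "cy" (pixels), "R" (3x3) and "t" (3): a world point X has camera coordinates R X + t. Camera axes: x right, y down, z forward; pixel columns grow to the right and rows downward; lengths in m; the calibration is good to about 2 mm. The wrist camera is an equidistant fisheye: a pixel r from the principal point sees the ray r / f radians off the axis. A picture is of the moment at which its call begins. There is no depth.
- ticket.close_job(): hands the job in, once; it reports no verdict.
The state is a dict: "clock": time; "joint_pos": joint angles; "qvel": joint speeds; "tau": joint torques, N m; "tool_pos": TCP position; "orientation": TCP orientation; "force": force on the tool from outside, world axes, zero at the start; "moment": the same for the moment, N m; "opening": finger opening in m.
Only numpy, scipy, OpenCV 4.12 (cv2) and the standard library are available. Lean on these libraries where they do the work, as an engineer would, in place of code of your own. Each camera call takes 0.05 s, during which the arm holds its last target.

### The job

Pick up the loose orange clamp bar by its upright rib, lay it across the white spot plate on the carrier, between the four steel pins, and press it straight down until both blue snap hooks have clicked over its ends, so that it holds the plate down. Press slowly and stop as soon as both sides have clicked: the porcelain plate lies on a sprung floor and must not be driven down hard, towards the bottom of its travel. Leave the bar clipped on, upright and level, and do not disturb the two brown dropper bottles.

Things in the scene. Friction and masses are not known exactly. Their poses are not given: they have to be found in the camera images.
- carrier_base: dark steel foot of the spot plate carrier, 156 x 166 x 12 mm, fixed; origin at the centre of its underside, z up. An aluminium deck (150 x 150 x 10 mm) stands over it on jack posts, centred, same axes. The deck's underside (DU) is 18 to 30 mm above this origin: it differs each time and is not reported, so the depth to press to must be felt. The clamp bar goes across the plate along this y axis
- carrier_top (a point): centre of the foot's top face, 12 mm above its origin. White spot plate: 120 mm along x, 90 along y, top 34.5 mm above DU when up. Four round-topped steel guide pins, 8 mm thick, at x = +-20.5, y = +-52 mm, tops 45 mm above DU: a 33 mm wide passage for the bar. Two blue snap hooks beyond the bar's ends, at y = +-60 mm, 18 mm wide
- clamp_bar_center (a point): centre of the loose orange clamp bar (about 120 g), half-way up: 18 mm above its flat underside. Flat part 30 mm (x) by 120 mm (y, its long axis) by 6 mm; on its middle stands a rib to grip, 14 mm thick (x), 46 mm long (y), rising from 6 to 36 mm above the underside. Side lugs 42 mm across at y = +-44 mm fit just inside the pins. z up. Same either way round. Starts flat on the worktop
- spring_floor (a joint): how far the spot plate on its sprung floor is pressed down, in m: 0 = up, end of travel 0.0085. It pushes back with about 2.3 N at first and 2.2 N more for each mm. The hooks click at 2.5 to 3 mm; released, the clipped bar keeps it at about 2.5 mm. Beyond 6.5 mm (about 17 N) the plate is taken to be damaged
- hook_a (a joint): spring bend of the snap hook at the carrier's +y end, in rad: 0 = upright (closed), about 0.09 while the bar passes, back to 0 once clicked. Hook tops are outward leaning ramps (tops 54 mm above DU, 126 mm apart), narrowing to 115 mm between the 3 mm thick heads, whose flat undersides are 38 mm above DU. The bar is home when its flat part's top face is below both
- hook_b (a joint): the same for the hook at the carrier's -y end. Forces as the bar goes down, both hooks together: 4 to 8 N on the ramps, from 19 to 6 mm above the plate; then 1 to 4 N of rubbing, to which the sprung plate's push is added (7 to 11 N in all just before the click); after the click only the plate's push is left, so that 12 to 14 N is only reached with both hooks closed
- bottle_a_center (a point): brown dropper bottle standing on the worktop, 39 mm across, 104 mm high; point at half height. Leave it alone
- bottle_b_center (a point): the other brown dropper bottle, the same
There are look-alikes about, which are no part of the job. Leave any purple look-alike of the part that bears clamp_bar_center alone.

How it is judged (in metres and radians):
On the way, in this order (a step that is already met when the one before it is completed fails the run):
1. the clamp bar is lifted off the worktop (height (world z) of clamp_bar_center above 0.05 m), for 0.1 s.
2. the bar is pressed down across the plate and both hooks have closed over its ends (value of joint spring_floor above 0.0018 m and value of joint each of hook_a, hook_b below 0.035 rad and x of clamp_bar_center in the frame of carrier_base between -0.005 and 0.005 m and y of clamp_bar_center in the frame of carrier_base between -0.005 and 0.005 m and angle between the y axis of clamp_bar_center and the y axis of carrier_base, either way round below 0.1 rad and angle between clamp_bar_center's own z axis and vertical below 0.05 rad), for 0.2 s.
At the end, for the whole second after the job is handed in: the bar lies across the plate under both hooks: plate held down by 1.8 to 4.5 mm, both hooks within 0.035 rad of upright, bar centred within 5 mm along both carrier axes, its long axis within 0.1 rad of the carrier's y, its upright axis within 0.05 rad of vertical (all of step 2 and value of joint spring_floor below 0.0045 m); the robot touches nothing.
It fails at once if the spot plate is driven down more than 6.5 mm (about 17 N) (value of joint spring_floor above 0.0065 m).
It fails at once if the bottle a is moved more than 3 cm (distance of bottle_a_center from where it was at the start of the episode above 0.03 m).
It fails at once if the bottle b is moved more than 3 cm (distance of bottle_b_center from where it was at the start of the episode above 0.03 m).
It also fails if it takes over 45 s, if anything falls off the work surface, if the arm or the gripper's body presses on something with over 40 N, if the wrist force passes 120 N, or if a joint passes its speed limit or range.

## Working session

There is one attempt and no reset: what is moved stays moved. The work goes in short steps, Python scripts to look and compute and a tool call to move; the robot and the scene stay as the last step left them, time stands still between calls to the robot, and variables do not carry over. Pictures are saved under pics/ and viewed, and the job is handed in when it is done.

Besides the shell and the picture viewer there is one more tool, called after "Call:" by a JSON object that holds its "op" and its "data". drive_tool: Moves the arm, as the interface text tells. Shifts and turns lie within -1 to 1; 1 stands for 0.15 m of shift or 60 degrees of turn. Its arguments: {"type":"object","properties":{"moves":{"type":"array"},"fingers":{"type":"number"}},"required":["moves"]}

```bash
mkdir -p pics
cat > h.py <<'E'
import numpy as np, cv2, pickle
from plant import sensors, vision, ticket, ctrl
def snap(n,tag):
    s=vision.snapshot(n); cv2.imwrite(f'pics/{tag}.png',s['pixels'][:,:,::-1]); pickle.dump(s,open(f'pics/{tag}.pkl','wb')); return s
def load(tag): return pickle.load(open(f'pics/{tag}.pkl','rb'))
def ray(s,u,v,fish=False):
    x=(u-s['cx'])/s['fx'];y=(v-s['cy'])/s['fy']
    if fish:
        r=np.hypot(x,y); d=np.array([x/r*np.sin(r),y/r*np.sin(r),np.cos(r)]) if r>1e-9 else np.array([0,0,1.])
    else: d=np.array([x,y,1.])
    R=np.array(s['R']);t=np.array(s['t'])
    return -R.T@t, R.T@d
def onz(s,u,v,z,fish=False):
    c,d=ray(s,u,v,fish); return c+d*(z-c[2])/d[2]
def proj(s,X):
    p=np.array(s['R'])@X+s['t']; return s['fx']*p[0]/p[2]+s['cx'], s['fy']*p[1]/p[2]+s['cy']
E
python3 - <<'E'
from h import *
print(sensors.get_obs())
for n in ['side','top','wrist']:
    s=snap(n,n+'0'); print(n,s['fx'],s['cx'],s['cy'],-np.array(s['R']).T@s['t'])
E
```

```text
{'clock': 0.0, 'joint_pos': array([ 8.00473931e+01,  2.05917609e+01,  6.32594843e-01, -2.18403830e-02,
       -7.01369085e+01, -1.65054524e+01]), 'qvel': array([-0.09691002, -0.05072329, -0.03650784,  0.02445561,  0.0619943 ,
       -0.03498842]), 'tau': array([ 4.02722644e-04, -5.82715666e+01,  2.93050128e+01,  6.99698657e+00,
        6.86248895e-03, -1.65653405e-04]), 'tool_pos': array([0.30054852, 0.60382456, 0.22560466]), 'orientation': array([-1.79992387e+02, -9.79491662e-02, -1.16465504e+02]), 'force': array([ 0.45932089, -0.56362697,  0.80676945]), 'moment': array([-0.00202603, -0.0130346 , -0.00170404]), 'opening': 0.08741798800015525}
side 531.8034935549706 279.41606473294087 208.324045334352 [-0.31068663 -1.08218403  1.39133548]
top 500.0936692334474 276.880513769754 204.31317044786306 [ 0.27195418 -0.17047491  1.78355308]
wrist 325.19226210127806 275.6736004280765 213.40911126434386 [0.36080135 0.57385441 0.38221653]
```

View pics/side0.png

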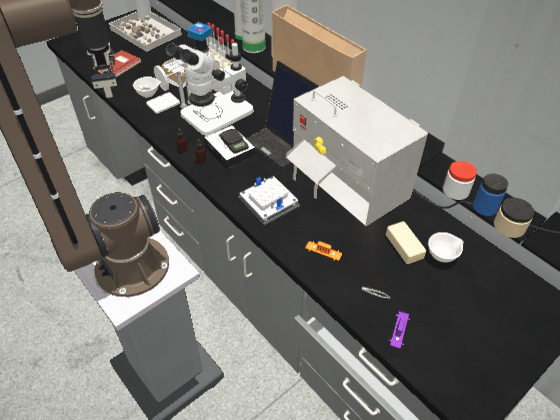

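View pics/top0.png

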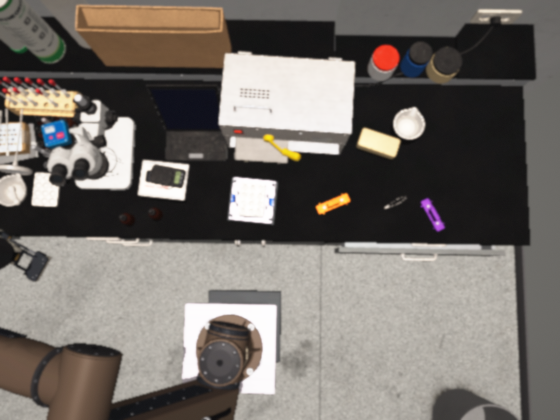

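View pics/wrist0.png

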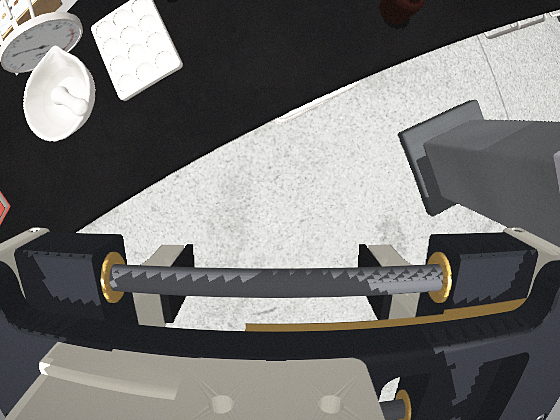

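Run:
```python
from h import *
a=load('top0')['pixels'][160:250,215:355,::-1]; b=load('side0')['pixels'][165:270,230:370,::-1]
cv2.imwrite('pics/crop0.png',np.vstack([cv2.resize(a,(560,360),interpolation=2)[:, :],cv2.resize(b,(560,420),interpolation=2)])[:600*2])
cv2.imwrite('pics/c1.png',cv2.resize(a,(784,504),interpolation=2))
cv2.imwrite('pics/c2.png',cv2.resize(b,(784,588),interpolation=2))
```

```text
(no output)
```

View pics/c1.png

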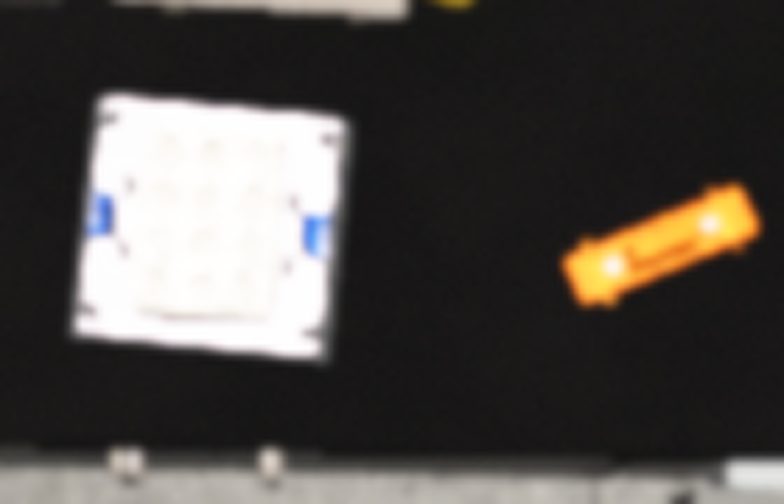

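View pics/c2.png

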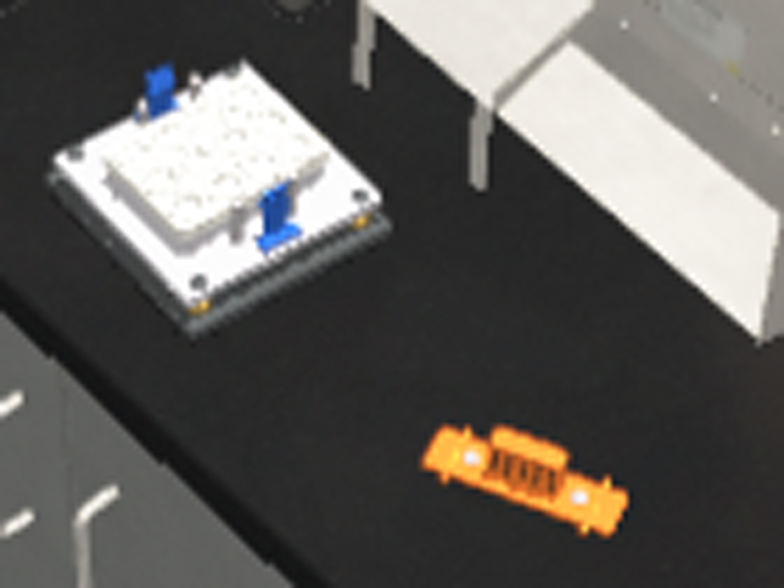

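The orange bar is at top (333,204) and side (324,250). It has the rib, the side lugs and the right colour. The purple look-alike at top (432,214) is left alone. The carrier is at top (253,200), with its blue hooks at the left and right ends.

```bash
cat >> h.py <<'E'
def hsvmask(s,lo,hi):
    return cv2.inRange(cv2.cvtColor(np.ascontiguousarray(s['pixels']),cv2.COLOR_RGB2HSV),np.array(lo),np.array(hi))
def blobs(m,amin=15):
    c,_=cv2.findContours(m,cv2.RETR_EXTERNAL,cv2.CHAIN_APPROX_NONE); return sorted([k for k in c if cv2.contourArea(k)>amin],key=lambda k:-cv2.contourArea(k))
E
python3 - <<'E'
from h import *
s=load('top0')
for nm,lo,hi in [('orange',(8,130,120),(22,255,255)),('blue',(100,120,100),(125,255,255))]:
    for b in blobs(hsvmask(s,lo,hi),8)[:6]:
        P=np.array([onz(s,*p[0],0.006 if nm=='orange' else .07)[:2] for p in b],np.float32)
        print(nm,b[:,0].mean(0),cv2.minAreaRect(P))
m=cv2.inRange(s['pixels'],np.array([170]*3),np.array([255]*3)); m[:, :220]=0;m[:, 290:]=0;m[:172]=0;m[230:]=0
for b in blobs(m)[:2]:
    P=np.array([onz(s,*p[0],0.034)[:2] for p in b],np.float32); print('white',cv2.minAreaRect(P))
o=sensors.get_obs();print(o['tool_pos'],o['orientation'])
w=load('wrist0');print(np.round(w['R'],3))
E
```

```text
orange [332.5375 203.2625] ((0.512898325920105, -0.35181504487991333), (0.04333934187889099, 0.1275867521762848), 24.56978988647461)
blue [ 54.31395349 132.89534884] ((0.7374889850616455, 0.6356358528137207), (0.08771387487649918, 0.09021102637052536), 16.224586486816406)
white ((0.5162305235862732, -0.06409082561731339), (0.15453556180000305, 0.15371382236480713), 85.4703598022461)
[0.30063192 0.60394403 0.22583759] [-1.79990770e+02 -7.25861005e-02 -1.16461513e+02]
[[-0.445 -0.896  0.001]
 [-0.866  0.43   0.253]
 [-0.227  0.111 -0.967]]
```

Call:
{"op": "drive_tool", "data": {"moves": [[0.26, -0.2, 0, 0, 0, 0], [0.52, -0.41, 0, 0, 0, 0], [0.78, -0.61, 0, 0, 0, 0], [1, -0.8, 0, 0, 0, 0], [1, -0.8, 0, 0, 0, 0]], "fingers": 1}}

```text
clock: 0.65
tool_pos: [0.3415, 0.4117, 0.2266]
orientation: [180.0, -0.1, -116.6]
force: [-0.0, 0.1, 0.5]
opening: 0.0874
```

Call:
{"op": "drive_tool", "data": {"moves": [[0.26, -0.2, 0, 0, 0, 0], [0.52, -0.41, 0, 0, 0, 0], [0.78, -0.61, 0, 0, 0, 0], [1, -0.8, 0, 0, 0, 0], [1, -0.8, 0, 0, 0, 0]]}}

```text
clock: 1.15
tool_pos: [0.3816, 0.2199, 0.227]
orientation: [180.0, -0.1, -116.8]
force: [0.8, 0.9, 0.4]
opening: 0.0875
```

Call:
{"op": "drive_tool", "data": {"moves": [[0.26, -0.2, 0, 0, 0, 0], [0.52, -0.41, 0, 0, 0, 0], [0.78, -0.61, 0, 0, 0, 0], [1, -0.8, 0, 0, 0, 0], [1, -0.8, 0, 0, 0, 0]]}}

```text
clock: 1.65
tool_pos: [0.4215, 0.028, 0.2271]
orientation: [180.0, -0.1, -117.1]
force: [0.4, 0.5, -0.0]
opening: 0.0877
```

Run:
```python
from h import *
o=sensors.get_obs();print(o['clock'],o['tool_pos'],o['orientation'],o['joint_pos'])
snap('wrist','w1')
```

```text
1.65 [0.42148123 0.02798481 0.22707694] [ 1.79971154e+02 -1.35152400e-01 -1.17124394e+02] [ 3.08506765e+01 -4.20966774e+00 -2.89225671e+01  5.19196900e-02
 -6.54169907e+01  3.20032430e+01]
```

View pics/w1.png

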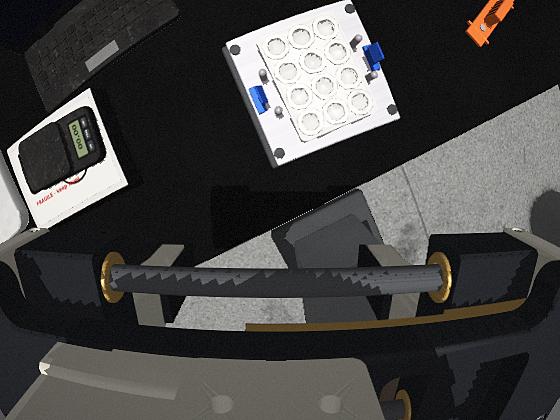

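Run:
```python
from h import *
s=load('w1'); a=s['pixels'][0:180,210:410,::-1]
cv2.imwrite('pics/c3.png',cv2.resize(a,(660,594),interpolation=cv2.INTER_CUBIC))
c=-np.array(s['R']).T@s['t'];print(c)
for b in blobs(hsvmask(s,(100,120,60),(125,255,255)),20): print('blue',b[:,0].mean(0),cv2.contourArea(b))
for b in blobs(hsvmask(s,(5,130,80),(25,255,255)),100): print('or',b[:,0].mean(0),cv2.contourArea(b))
```

```text
[ 0.48152681 -0.00264468  0.38352936]
blue [373.56756757  55.48648649] 341.0
blue [258.68115942  98.39130435] 291.5
or [384.96460177 320.01946903] 1811.5
or [488.86131387  19.69343066] 1063.5
or [441.91612903 277.4516129 ] 477.5
or [110.49079755 276.73619632] 465.5
```

View pics/c3.png

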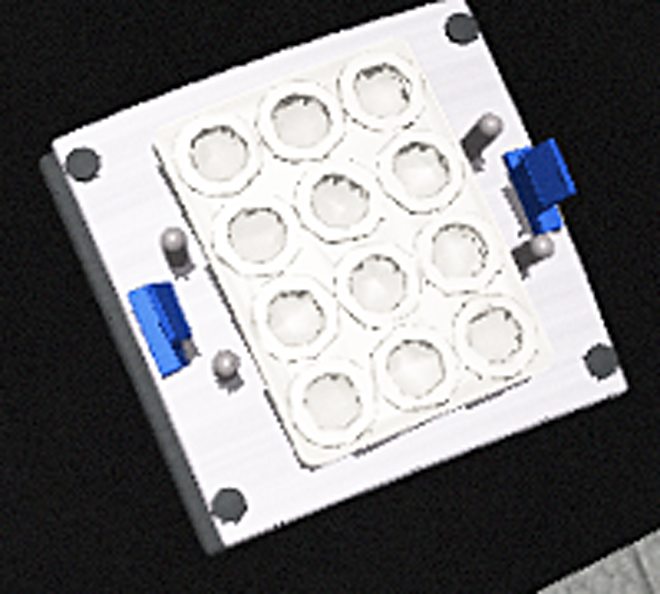

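The crop shows the carrier sharply. The four pin tops are at about (487,124), (540,245), (173,238) and (224,362) in crop pixels, with a hook at each short end. I'll fit the height from the known 41 x 104 mm pin pattern and the 150 mm deck.

Run:
```python
from h import *
s=load('w1')
f=lambda p:(210+p[0]/3.3-.35,p[1]/3.3-.35)
pins=[f(p) for p in [(489,123),(542,244),(173,236),(224,360)]]  # -y far, -y near, +y far, +y near
corn=[f(p) for p in [(53,140),(218,549),(628,388)]]
for z in (.060,.065,.07,.075):
    P=np.array([onz(s,*p,z,True)[:2] for p in pins]); d=lambda i,j:np.hypot(*(P[i]-P[j]))*1e3
    v=(P[2]+P[3]-P[0]-P[1])/2
    print(z,'along y',round(np.hypot(*v)*1e3,1),'x',d(0,1).round(1),d(2,3).round(1),'c',P.mean(0).round(4),'yaw',np.degrees(np.arctan2(-v[0],v[1])).round(2))
for z in (.028,.032,.036,.040):
    P=np.array([onz(s,*p,z,True)[:2] for p in corn]); print(z,[round(np.hypot(*(P[i]-P[j]))*1e3,1) for i,j in((0,1),(1,2))],((P[0]+P[2])/2).round(4), np.degrees(np.arctan2(*(P[0]-P[1])[::-1])).round(2))
```

```text
0.06 along y 104.7 x 41.4 41.0 c [ 0.5153 -0.0686] yaw -4.65
0.065 along y 103.1 x 40.8 40.3 c [ 0.5148 -0.0676] yaw -4.65
0.07 along y 101.5 x 40.2 39.7 c [ 0.5143 -0.0666] yaw -4.65
0.075 along y 99.9 x 39.5 39.1 c [ 0.5137 -0.0655] yaw -4.65
0.028 [np.float64(149.8), np.float64(152.6)] [ 0.5146 -0.0689] -5.71
0.032 [np.float64(148.1), np.float64(150.9)] [ 0.5142 -0.0681] -5.71
0.036 [np.float64(146.5), np.float64(149.1)] [ 0.5138 -0.0674] -5.71
0.04 [np.float64(144.8), np.float64(147.4)] [ 0.5135 -0.0666] -5.71
```

Call:
{"op": "drive_tool", "data": {"moves": [[0.22, -0.19, 0, 0, 0, 0.13], [0.44, -0.37, 0, 0, 0, 0.26], [0.66, -0.56, 0, 0, 0, 0.39], [0.88, -0.74, 0, 0, 0, 0.52], [1, -0.85, 0, 0, 0, 0.64], [1, -0.85, 0, 0, 0, 0.64]]}}

```text
clock: 2.3
tool_pos: [0.4677, -0.1629, 0.2266]
orientation: [-180.0, -0.2, -155.8]
force: [0.9, -0.5, -0.3]
opening: 0.0878
```

Run:
```python
from h import *
o=sensors.get_obs();print(o['clock'],o['tool_pos'],o['orientation'],o['joint_pos'])
s=snap('wrist','w2')
for b in blobs(hsvmask(s,(5,130,80),(25,255,255)),100): print('or',b[:,0].mean(0),cv2.contourArea(b))
```

```text
2.3 [ 0.46770439 -0.16288146  0.22659667] [-1.79967909e+02 -1.74752347e-01 -1.55820157e+02] [  3.65959049   3.48815675 -21.37951596   0.10051969 -65.28477588
  20.47815153]
or [384.81961471 319.91243433] 1949.5
or [308.65740741  39.01388889] 1917.0
or [ 4.62037037 78.09722222] 968.0
or [440.68115942 277.10144928] 517.0
or [109.97333333 277.52666667] 508.0
or [404.69512195 405.79268293] 172.0
```

View pics/w2.png

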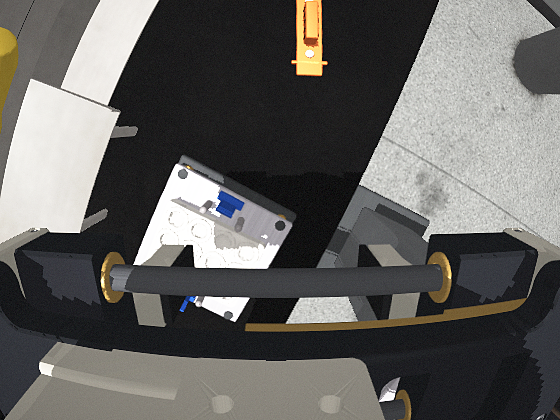

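Call:
{"op": "drive_tool", "data": {"moves": [[0.08, -0.3, 0, 0, 0, 0], [0.16, -0.6, 0, 0, 0, 0], [0.24, -0.8, 0, 0, 0, 0], [0.24, -0.8, 0, 0, 0, 0]]}}

```text
clock: 2.75
tool_pos: [0.4849, -0.287, 0.226]
orientation: [180.0, -0.2, -155.5]
force: [-0.6, 0.8, -0.1]
opening: 0.0879
```

Run:
```python
from h import *
o=sensors.get_obs();print(o['clock'],o['tool_pos'],o['orientation'])
s=snap('wrist','w3')
print(-np.array(s['R']).T@s['t'])
m=hsvmask(s,(5,130,80),(25,255,255)); m[240:]=0
b=blobs(m,300)[0];print(cv2.boundingRect(b))
x,y,w,h=cv2.boundingRect(b)
for z in (.003,.006): print(z,cv2.minAreaRect(np.array([onz(s,*p[0],z,True)[:2] for p in b],np.float32)))
cv2.imwrite('pics/c4.png',cv2.resize(s['pixels'][max(0,y-10):y+h+10,x-60:x+w+60,::-1],None,fx=3,fy=3,interpolation=2))
```

```text
2.75 [ 0.4849019  -0.28703718  0.22598869] [ 179.99057463   -0.22974616 -155.52168787]
[ 0.51305901 -0.34850181  0.3824861 ]
(272, 103, 17, 45)
0.003 ((0.5095188617706299, -0.35662806034088135), (0.018557876348495483, 0.051454268395900726), 24.714244842529297)
0.006 ((0.5095468163490295, -0.3565637171268463), (0.018411168828606606, 0.05104752629995346), 24.714218139648438)
```

View pics/c4.png

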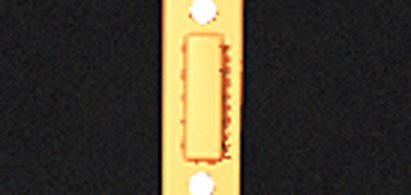

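Run:
```python
from h import *
s=load('w3')
m=hsvmask(s,(5,60,80),(35,255,255)); m[240:]=0
m=cv2.morphologyEx(m,cv2.MORPH_CLOSE,np.ones((5,5)))
b=[k for k in blobs(m,300) if abs(k[:,0,0].mean()-280)<30][0];print(cv2.boundingRect(b))
for z in (0.0,.006,): print(z,cv2.minAreaRect(np.array([onz(s,*p[0],z,True)[:2] for p in b],np.float32)))
x,y,w,h=cv2.boundingRect(b)
cv2.imwrite('pics/c5.png',cv2.resize(s['pixels'][max(0,y-10):y+h+10,x-60:x+w+60,::-1],None,fx=4,fy=4,interpolation=2))
# rib top corners from c4: crop origin x=272-60=212,y=93, scale3
for z in (.033,.036):
  P=np.array([onz(s,212+u/3-.33,93+v/3-.33,z,True)[:2] for u,v in [(185,36),(222,36),(222,159),(185,159)]]);print(z,P.mean(0),np.hypot(*(P[0]-P[1])),np.hypot(*(P[1]-P[2])))
```

```text
(261, 75, 37, 102)
0.0 ((0.5104878544807434, -0.35578781366348267), (0.04170612618327141, 0.12001800537109375), 24.347230911254883)
0.006 ((0.5105281472206116, -0.35567349195480347), (0.041051920503377914, 0.11813530325889587), 24.347246170043945)
0.033 [ 0.51016957 -0.35561907] 0.013053649698985228 0.04415112321370892
0.036 [ 0.51019438 -0.35555798] 0.012941596748084094 0.04377212854510841
```

View pics/c5.png

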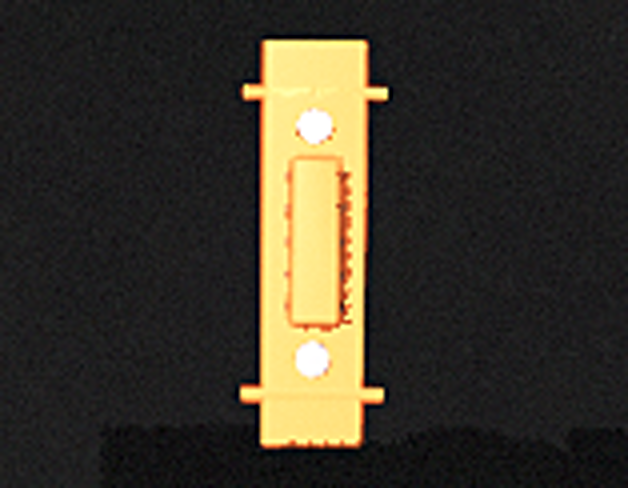

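Call:
{"op": "drive_tool", "data": {"moves": [[0.02, -0.25, 0, 0, 0, 0], [0.035, -0.487, 0.2, 0, 0, 0], [0.035, -0.487, 0.5, 0, 0, 0], [0.035, -0.487, 0.8, 0, 0, 0], [0.035, -0.487, 0.95, 0, 0, 0], [0.035, -0.487, 0.95, 0, 0, 0]]}}

```text
clock: 3.4
tool_pos: [0.5079, -0.3514, 0.0799]
orientation: [179.7, -0.5, -155.4]
force: [-0.4, 0.1, 0.2]
opening: 0.0876
```

Run:
```python
from h import *
o=sensors.get_obs();print(o['clock'],o['tool_pos'],o['orientation'],o['force'])
s=snap('wrist','w4')
```

```text
3.4 [ 0.50793443 -0.35142659  0.07992604] [ 179.66727814   -0.47431427 -155.38430528] [-0.41640773  0.1496247   0.16687492]
```

View pics/w4.png

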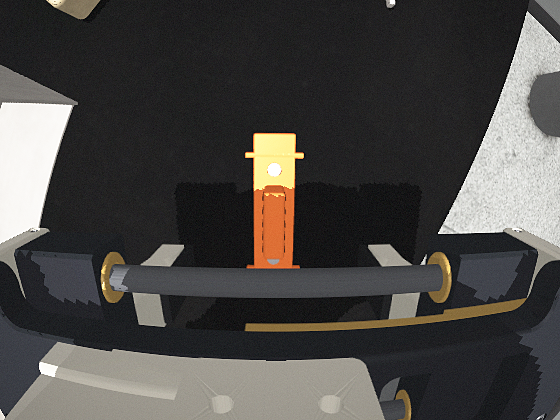

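Call:
{"op": "drive_tool", "data": {"moves": [[0, -0.033, 0.15, 0, 0, 0], [0, -0.033, 0.3, 0, 0, 0], [0, -0.033, 0.4, 0, 0, 0], [0, -0.033, 0.4, 0, 0, 0], [0, -0.033, 0.4, 0, 0, 0]]}}

```text
clock: 3.95
tool_pos: [0.5129, -0.3567, 0.0247]
orientation: [180.0, -0.2, -155.3]
force: [0.7, -0.3, 0.4]
opening: 0.0877
```

```bash
cat > tilt.py <<'E'
from h import *
from scipy.spatial.transform import Rotation as Ro
import sys
def step(tx,ty,tz,yaw):
    o=sensors.get_obs(); R=Ro.from_euler('xyz',o['orientation'],degrees=True); T=Ro.from_euler('xyz',[180,0,yaw],degrees=True)
    d=R.inv().apply(np.array([tx,ty,tz])-o['tool_pos'])/.15; r=(R.inv()*T).as_rotvec(degrees=True)/60
    print('clock',o['clock'].__round__(2),'pos',o['tool_pos'].round(4),'ori',o['orientation'].round(2),'F',o['force'].round(1),'open',round(o['opening'],4)); print('shift',d.round(3),'turn',r.round(4), 'mm',(d*150).round(1))
if len(sys.argv)>4: step(*map(float,sys.argv[1:5]))
E
python3 tilt.py .5104 -.3557 .009 -155.6
```

```text
clock 3.95 pos [ 0.5129 -0.3567  0.0247] ori [ 179.97   -0.24 -155.26] F [ 0.7 -0.3  0.4] open 0.0877
shift [0.012 0.013 0.105] turn [ 0.0005 -0.0041  0.0057] mm [ 1.7  2.  15.7]
```

Call:
{"op": "drive_tool", "data": {"moves": [[0.012, 0.013, 0.05, 0, -0.004, 0.006], [0.012, 0.013, 0.1, 0, -0.004, 0.006], [0.012, 0.013, 0.1, 0, -0.004, 0.006]]}}

```text
clock: 4.25
tool_pos: [0.5099, -0.3555, 0.0093]
orientation: [179.9, -0.0, -155.6]
force: [-0.6, 0.5, 0.4]
opening: 0.0877
```

```bash
python3 tilt.py .5104 -.3557 .009 -155.6
```

```text
clock 4.25 pos [ 0.5099 -0.3555  0.0093] ori [ 1.7994e+02 -2.0000e-02 -1.5563e+02] F [-0.6  0.5  0.4] open 0.0877
shift [-0.002 -0.003  0.002] turn [ 0.0011 -0.0003 -0.0005] mm [-0.4 -0.4  0.3]
```

Position is good, so I'm closing the gripper.

Call:
{"op": "drive_tool", "data": {"moves": [[0, 0, 0, 0, 0, 0], [0, 0, 0, 0, 0, 0], [0, 0, 0, 0, 0, 0], [0, 0, 0, 0, 0, 0], [0, 0, 0, 0, 0, 0], [0, 0, 0, 0, 0, 0], [0, 0, 0, 0, 0, 0], [0, 0, 0, 0, 0, 0]], "fingers": -1}}

```text
clock: 5.05
tool_pos: [0.5099, -0.3555, 0.0093]
orientation: [179.9, -0.0, -155.6]
force: [0.1, -0.9, -0.2]
opening: 0.029
```

```bash
python3 tilt.py .5104 -.3557 .009 -155.6
```

```text
clock 5.05 pos [ 0.5099 -0.3555  0.0093] ori [ 1.7994e+02 -2.0000e-02 -1.5563e+02] F [ 0.1 -0.9 -0.2] open 0.029
shift [-0.003 -0.003  0.002] turn [ 0.0011 -0.0004 -0.0005] mm [-0.4 -0.4  0.3]
```

Call:
{"op": "drive_tool", "data": {"moves": [[0, 0, 0, 0, 0, 0], [0, 0, 0, 0, 0, 0], [0, 0, 0, 0, 0, 0], [0, 0, 0, 0, 0, 0], [0, 0, 0, 0, 0, 0]], "fingers": -1}}

```text
clock: 5.55
tool_pos: [0.5099, -0.3555, 0.0093]
orientation: [179.9, -0.0, -155.6]
force: [0.1, 0.5, -0.5]
opening: 0.0136
```

Call:
{"op": "drive_tool", "data": {"moves": [[0, 0, -0.05, 0, 0, 0], [0, 0, -0.2, 0, 0, 0], [0, 0, -0.4, 0, 0, 0], [0, 0, -0.6, 0, 0, 0], [0, 0, -0.8, 0, 0, 0], [0, 0, -1, 0, 0, 0], [0, 0, -1, 0, 0, 0]]}}

```text
clock: 6.25
tool_pos: [0.5123, -0.3568, 0.1648]
orientation: [-179.7, 0.3, -155.6]
force: [0.3, 0.1, -1.0]
opening: 0.0139
```

```bash
python3 - <<'E'
from h import *
o=sensors.get_obs();print(o['clock'],o['tool_pos'],o['orientation'],o['force'],o['opening'])
s=snap('wrist','w5')
E
python3 tilt.py .525 .052 .24 175.35
```

```text
6.25 [ 0.51226412 -0.35679462  0.16481373] [-179.70468989    0.27370666 -155.58830243] [ 0.34734684  0.08464229 -0.99305746] 0.01387000749762457
clock 6.3 pos [ 0.5112 -0.3561  0.1623] ori [-179.86    0.18 -155.62] F [-0.3 -0.  -1.9] open 0.0137
shift [-1.208  2.439 -0.52 ] turn [-0.0015  0.0035  0.4838] mm [-181.2  365.8  -78. ]
```

View pics/w5.png

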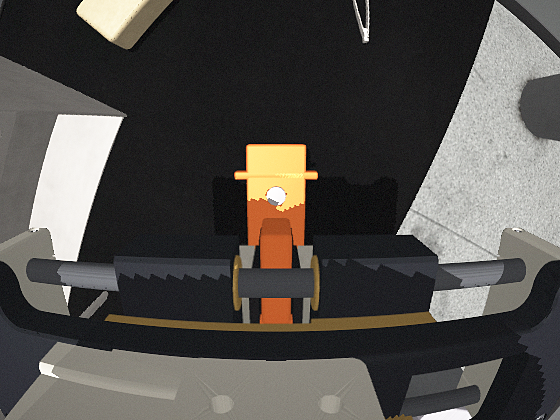

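Call:
{"op": "drive_tool", "data": {"moves": [[-0.1, 0.2, -0.12, 0, 0, 0.1], [-0.2, 0.4, -0.24, 0, 0, 0.2], [-0.3, 0.6, -0.36, 0, 0, 0.3], [-0.4, 0.8, -0.48, 0, 0, 0.4], [-0.5, 1, -0.52, 0, 0, 0.484], [-0.5, 1, -0.52, 0, 0, 0.484]]}}

```text
clock: 6.9
tool_pos: [0.5174, -0.1855, 0.241]
orientation: [180.0, 0.3, 175.3]
force: [0.4, -0.0, -0.8]
opening: 0.0138
```

```bash
python3 tilt.py .525 .052 .24 175.35
```

```text
clock 6.9 pos [ 0.5174 -0.1855  0.241 ] ori [179.99   0.3  175.32] F [ 0.4 -0.  -0.8] open 0.0138
shift [0.079 1.582 0.007] turn [ 0.0002  0.005  -0.0006] mm [ 11.9 237.3   1. ]
```

Call:
{"op": "drive_tool", "data": {"moves": [[0, 0.25, 0, 0, 0.005, 0], [0.04, 0.5, 0, 0, 0.005, 0], [0.04, 0.75, 0, 0, 0.005, 0], [0.04, 1, 0, 0, 0.005, 0]]}}

```text
clock: 7.3
tool_pos: [0.5228, -0.0345, 0.2401]
orientation: [-180.0, -0.1, 175.3]
force: [0.4, 0.4, -0.8]
opening: 0.014
```

Call:
{"op": "drive_tool", "data": {"moves": [[0.01, 0.2, 0, 0, 0, 0], [0.02, 0.4, 0, 0, 0, 0], [0.03, 0.52, 0, 0, 0, 0], [0.03, 0.52, 0, 0, 0, 0], [0.03, 0.52, 0, 0, 0, 0], [0.03, 0.52, 0, 0, 0, 0]]}}

```text
clock: 7.9
tool_pos: [0.5244, 0.0428, 0.2397]
orientation: [-180.0, -0.1, 175.3]
force: [0.1, -0.4, -1.5]
opening: 0.0137
```

Run:
```python
from h import *
o=sensors.get_obs();print(o['clock'],o['tool_pos'],o['orientation'],o['force'],o['opening'])
s=snap('wrist','w6'); pickle.dump(o,open('pics/o6.pkl','wb'))
cv2.imwrite('pics/c6.png',cv2.resize(s['pixels'][0:200,180:380,::-1],(600,600),interpolation=cv2.INTER_CUBIC))
```

```text
7.9 [0.52441063 0.04275073 0.23967427] [-1.79968690e+02 -1.44078721e-01  1.75296393e+02] [ 0.11202202 -0.43124328 -1.50572067] 0.013693584317484176
```

View pics/c6.png

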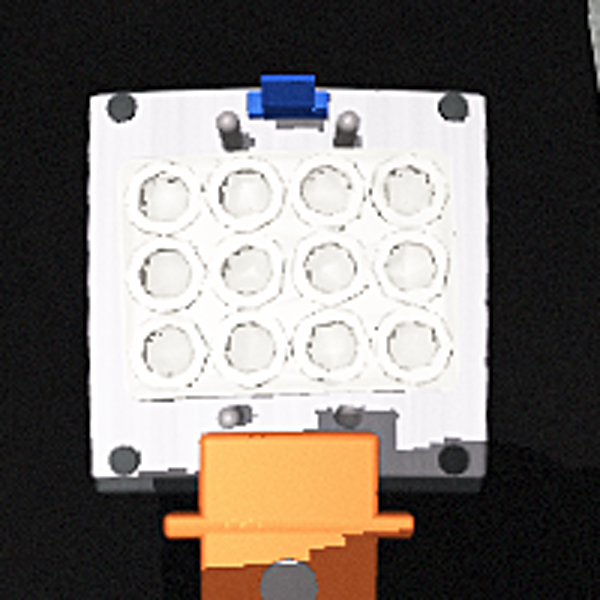

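Run:
```python
from h import *
from scipy.spatial.transform import Rotation as Ro
s=load('w6');o=pickle.load(open('pics/o6.pkl','rb'))
f=lambda p:(180+p[0]/3-.33,p[1]/3-.33)
pins=[f(p) for p in [(228,121),(347,121),(229,416),(347,414)]]
R=Ro.from_euler('xyz',o['orientation'],degrees=True)
for z in (.060,.064,.07):
    P=np.array([onz(s,*p,z,True) for p in pins]); v=(P[2]+P[3]-P[0]-P[1])/2
    d=lambda i,j:round(np.hypot(*(P[i]-P[j])[:2])*1e3,1)
    print(z,round(np.hypot(*v[:2])*1e3,1),d(0,1),d(2,3),P.mean(0).round(4),'yaw',np.degrees(np.arctan2(-v[0],v[1])).round(2),'tool frame',(R.inv().apply(P.mean(0)-o['tool_pos'])*1e3).round(1))
# bar in tool frame
zt=o['tool_pos'][2]-.0033
for n,p in dict(endL=(202,434),endR=(379,434),lugL=(164,524),lugR=(413,524)).items():
    X=onz(s,*f(p),zt-(.0 if 'end' in n else 0),True); print(n,(R.inv().apply(X-o['tool_pos'])*1e3).round(1))
# deck corners
C=[f(p) for p in [(90,95),(487,96),(489,478),(92,478)]]
for z in (.028,.030,.034,.040):
    P=np.array([onz(s,*p,z,True)[:2] for p in C]); print(z,[round(np.hypot(*(P[i]-P[j]))*1e3,1) for i,j in((0,1),(1,2),(2,3),(3,0))],P.mean(0).round(4))
```

```text
0.06 103.9 40.7 40.4 [ 0.5142 -0.0687  0.06  ] yaw -4.54 tool frame [   0.6 -111.8  179.7]
0.064 102.7 40.2 39.9 [ 0.5143 -0.0682  0.064 ] yaw -4.54 tool frame [   0.6 -111.3  175.7]
0.07 100.8 39.5 39.2 [ 0.5144 -0.0674  0.07  ] yaw -4.54 tool frame [   0.5 -110.5  169.7]
endL [-13.4 -61.    3.3]
endR [ 15.4 -61.    3.4]
lugL [-19.9 -46.1   3.3]
lugR [ 21.3 -46.1   3.4]
0.028 [np.float64(151.1), np.float64(150.0), np.float64(151.8), np.float64(150.3)] [ 0.5135 -0.0679]
0.03 [np.float64(150.3), np.float64(149.2), np.float64(150.9), np.float64(149.5)] [ 0.5135 -0.0677]
0.034 [np.float64(148.6), np.float64(147.6), np.float64(149.3), np.float64(147.8)] [ 0.5136 -0.0672]
0.04 [np.float64(146.2), np.float64(145.1), np.float64(146.8), np.float64(145.4)] [ 0.5136 -0.0665]
```

```bash
python3 tilt.py .515 -.0675 .14 175.46
```

```text
clock 7.95 pos [0.5245 0.0427 0.2398] ori [-1.7998e+02 -1.2000e-01  1.7527e+02] F [-0.7  0.5 -0.2] open 0.0141
shift [ 0.001 -0.737  0.666] turn [-0.0004 -0.0021 -0.0031] mm [   0.2 -110.6   99.9]
```

Call:
{"op": "drive_tool", "data": {"moves": [[0.001, -0.25, 0.1, 0, -0.002, -0.003], [0.001, -0.5, 0.2, 0, -0.002, -0.003], [0.001, -0.737, 0.35, 0, -0.002, -0.003], [0.001, -0.737, 0.5, 0, -0.002, -0.003], [0.001, -0.737, 0.666, 0, -0.002, -0.003], [0.001, -0.737, 0.666, 0, -0.002, -0.003], [0.001, -0.737, 0.666, 0, -0.002, -0.003]]}}

```text
clock: 8.65
tool_pos: [0.515, -0.0682, 0.1403]
orientation: [-179.9, -0.0, 175.4]
force: [-0.4, 0.4, -0.8]
opening: 0.0138
```

```bash
python3 tilt.py .515 -.0675 .1 175.46
```

```text
clock 8.65 pos [ 0.515  -0.0682  0.1403] ori [-1.7994e+02 -4.0000e-02  1.7543e+02] F [-0.4  0.4 -0.8] open 0.0138
shift [0.    0.005 0.269] turn [-0.001  -0.0007 -0.0006] mm [ 0.1  0.7 40.3]
```

Call:
{"op": "drive_tool", "data": {"moves": [[0, 0.005, 0.1, 0, 0, 0], [0, 0.005, 0.2, 0, 0, 0], [0, 0.005, 0.269, 0, 0, 0], [0, 0.005, 0.269, 0, 0, 0], [0, 0.005, 0.269, 0, 0, 0]]}}

```text
clock: 9.15
tool_pos: [0.5157, -0.0674, 0.1009]
orientation: [-179.9, 0.0, 175.5]
force: [0.2, -0.4, -0.8]
opening: 0.014
```

Run:
```python
from h import *
o=sensors.get_obs();print(o['clock'],o['tool_pos'],o['orientation'],o['force'],o['opening'])
s=snap('wrist','w7'); pickle.dump(o,open('pics/o7.pkl','wb'))
cv2.imwrite('pics/c7.png',cv2.resize(s['pixels'][90:240,180:380,::-1],(800,600),interpolation=cv2.INTER_CUBIC))
s=snap('side','s7');cv2.imwrite('pics/c8.png',cv2.resize(s['pixels'][130:240,210:330,::-1],(654,600),interpolation=cv2.INTER_CUBIC))
```

```text
9.15 [ 0.51570867 -0.06740981  0.10085633] [-1.79938362e+02  1.56781691e-02  1.75451807e+02] [ 0.20241252 -0.359713   -0.84081796] 0.01404985693395423
```

View pics/c7.png

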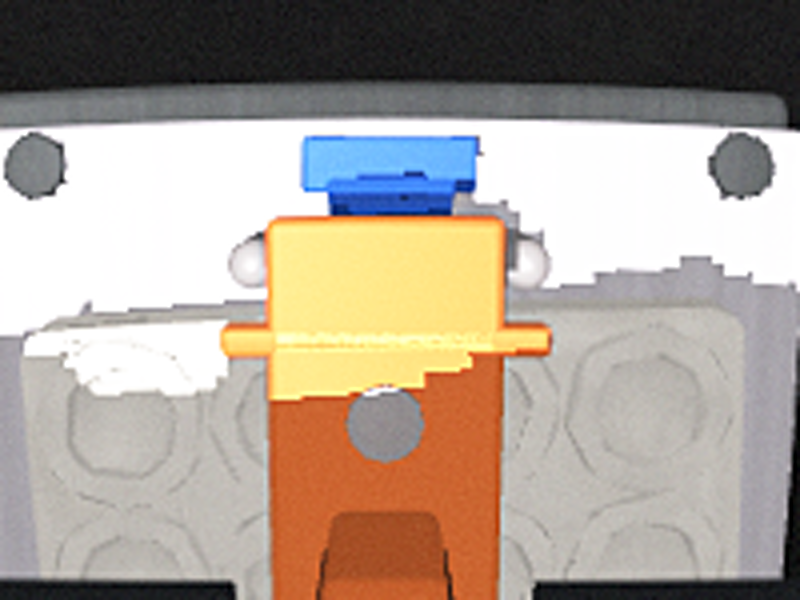

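View pics/c8.png

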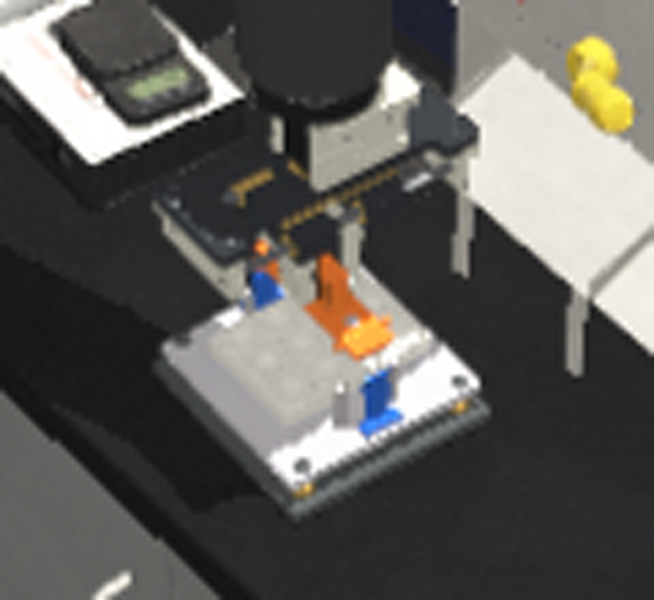

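Call:
{"op": "drive_tool", "data": {"moves": [[0, 0, 0.03, 0, 0, 0], [0, 0, 0.06, 0, 0, 0], [0, 0, 0.09, 0, 0, 0], [0, 0, 0.11, 0, 0, 0], [0, 0, 0.11, 0, 0, 0], [0, 0, 0.11, 0, 0, 0]]}}

```text
clock: 9.85
tool_pos: [0.5158, -0.0674, 0.0844]
orientation: [-179.9, 0.0, 175.5]
force: [-0.3, -0.3, -1.7]
opening: 0.0135
```

```bash
python3 tilt.py .5155 -.0675 .075 175.46
```

```text
clock 9.85 pos [ 0.5158 -0.0674  0.0844] ori [-1.7994e+02  3.0000e-02  1.7545e+02] F [-0.3 -0.3 -1.7] open 0.0135
shift [ 0.002 -0.001  0.062] turn [-0.0009  0.0005 -0.0002] mm [ 0.3 -0.1  9.4]
```

Call:
{"op": "drive_tool", "data": {"moves": [[0, 0, 0.01, 0, 0, 0], [0, 0, 0.02, 0, 0, 0], [0, 0, 0.03, 0, 0, 0], [0, 0, 0.04, 0, 0, 0], [0, 0, 0.05, 0, 0, 0], [0, 0, 0.05, 0, 0, 0]]}}

```text
clock: 10.45
tool_pos: [0.516, -0.0674, 0.0768]
orientation: [-179.9, 0.0, 175.5]
force: [0.4, -0.2, -0.3]
opening: 0.0137
```

```bash
python3 tilt.py .5155 -.0675 .07 175.46
```

```text
clock 10.45 pos [ 0.516  -0.0674  0.0768] ori [-1.7994e+02  5.0000e-02  1.7546e+02] F [ 0.4 -0.2 -0.3] open 0.0137
shift [ 0.003 -0.001  0.045] turn [-0.001   0.0008  0.    ] mm [ 0.5 -0.2  6.8]
```

Call:
{"op": "drive_tool", "data": {"moves": [[0.002, 0, 0.008, 0, 0, 0], [0.003, 0, 0.016, 0, 0, 0], [0.003, 0, 0.024, 0, 0, 0], [0.003, 0, 0.03, 0, 0, 0], [0.003, 0, 0.03, 0, 0, 0]]}}

```text
clock: 10.95
tool_pos: [0.5157, -0.0673, 0.0722]
orientation: [-180.0, 0.1, 175.5]
force: [1.0, -0.8, -0.2]
opening: 0.014
```

```bash
python3 tilt.py .5155 -.0675 .065 175.46
```

```text
clock 10.95 pos [ 0.5157 -0.0673  0.0722] ori [-1.7995e+02  6.0000e-02  1.7545e+02] F [ 1.  -0.8 -0.2] open 0.014
shift [ 0.001 -0.001  0.048] turn [-0.0008  0.001  -0.0001] mm [ 0.2 -0.2  7.2]
```

Run:
```python
from h import *
s=snap('wrist','w8')
a=cv2.resize(s['pixels'][90:240,180:380,::-1],(480,360),interpolation=cv2.INTER_CUBIC)
s=snap('side','s8');b=cv2.resize(s['pixels'][150:230,235:315,::-1],(560,560),interpolation=cv2.INTER_CUBIC)
cv2.imwrite('pics/c9.png',a);cv2.imwrite('pics/c10.png',b);o=sensors.get_obs();print(o['force'],o['tool_pos'])
```

```text
[ 1.58448318  0.4867692  -0.30972527] [ 0.51567242 -0.06727931  0.07218079]
```

View pics/c9.png

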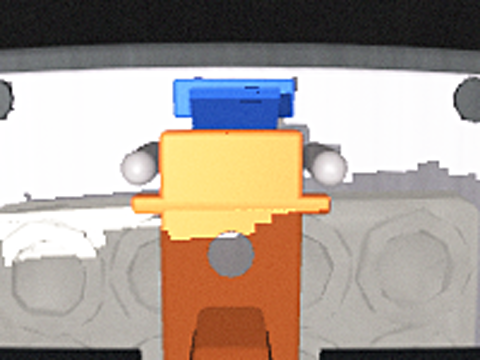

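View pics/c10.png

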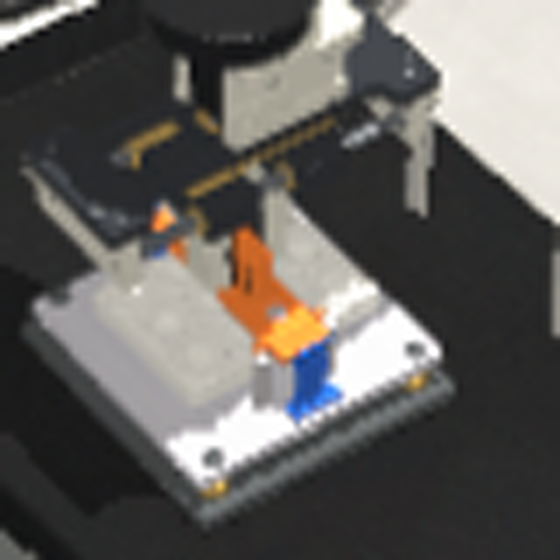

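Call:
{"op": "drive_tool", "data": {"moves": [[0.003, 0, 0.004, 0, 0, 0], [0.003, 0, 0.009, 0, 0, 0], [0.003, 0, 0.014, 0, 0, 0], [0.003, 0, 0.018, 0, 0, 0], [0.003, 0, 0.018, 0, 0, 0]]}}

```text
clock: 11.55
tool_pos: [0.5149, -0.0673, 0.0693]
orientation: [-179.9, 0.0, 175.4]
force: [-0.2, 0.4, 0.1]
opening: 0.0139
```

```bash
python3 tilt.py .5152 -.0675 .065 175.46
```

```text
clock 11.55 pos [ 0.5149 -0.0673  0.0693] ori [-1.7995e+02  2.0000e-02  1.7545e+02] F [-0.2  0.4  0.1] open 0.0139
shift [-0.002 -0.001  0.028] turn [-0.0008  0.0004 -0.0002] mm [-0.3 -0.2  4.3]
```

Call:
{"op": "drive_tool", "data": {"moves": [[0, 0, 0.004, 0, 0, 0], [0, 0, 0.008, 0, 0, 0], [0, 0, 0.012, 0, 0, 0], [0, 0, 0.012, 0, 0, 0]]}}

```text
clock: 11.95
tool_pos: [0.5149, -0.0673, 0.0673]
orientation: [-179.9, 0.0, 175.4]
force: [0.6, 1.1, 0.7]
opening: 0.0137
```

```bash
python3 tilt.py .5152 -.0675 .065 175.46;python3 -c "
from h import *
print(sensors.get_obs()['moment'],sensors.get_obs()['tau'])"
```

```text
clock 11.95 pos [ 0.5149 -0.0673  0.0673] ori [-1.7995e+02  1.0000e-02  1.7545e+02] F [0.6 1.1 0.7] open 0.0137
shift [-0.002 -0.001  0.015] turn [-0.0009  0.0002 -0.0002] mm [-0.4 -0.2  2.3]
[ 0.21623987 -0.16607785  0.03908086] [-2.03863000e-01 -4.32628298e+01  2.11872715e+01  5.09522349e+00
 -1.26954624e-01 -3.71563132e-03]
```

Run:
```python
from h import *
s=snap('wrist','w9')
a=cv2.resize(s['pixels'][100:190,220:340,::-1],(800,600),interpolation=cv2.INTER_CUBIC)
s=snap('side','s9');b=cv2.resize(s['pixels'][160:220,245:305,::-1],(560,560),interpolation=cv2.INTER_CUBIC)
cv2.imwrite('pics/c11.png',a);cv2.imwrite('pics/c12.png',b);o=sensors.get_obs();print(o['force'],o['moment'],o['tool_pos'])
```

```text
[ 0.32002976 -0.37352403  0.23817279] [ 0.14943471 -0.18266644  0.00233618] [ 0.51484499 -0.06729041  0.06731231]
```

View pics/c11.png

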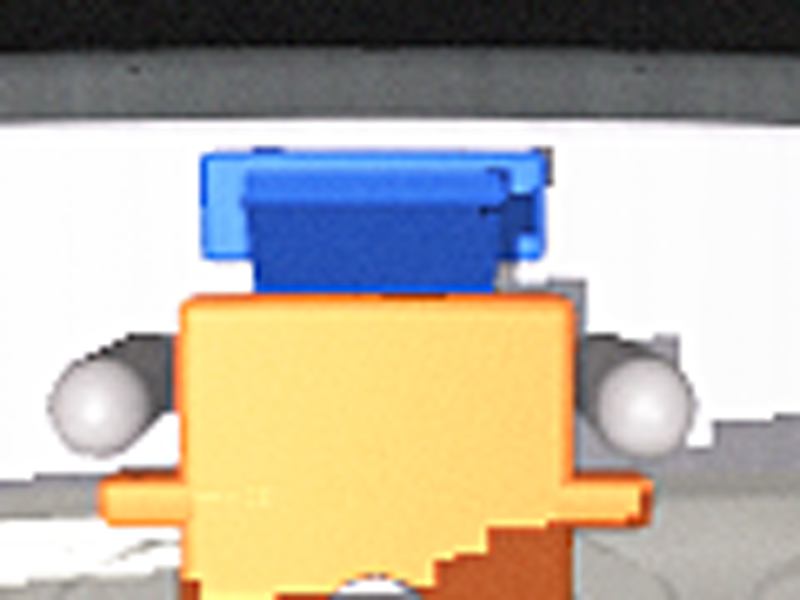

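View pics/c12.png

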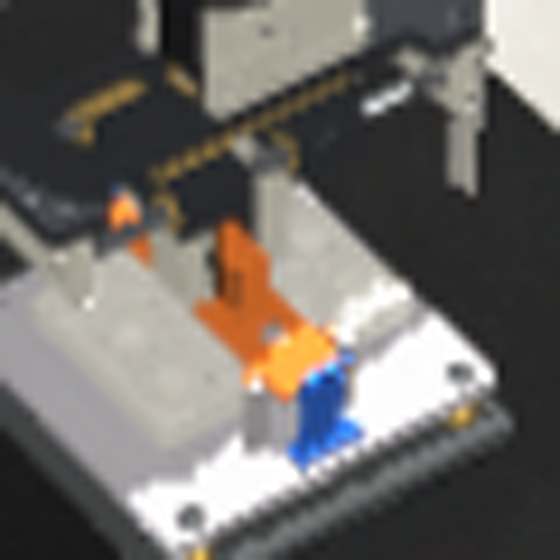

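Call:
{"op": "drive_tool", "data": {"moves": [[-0.003, 0, 0.004, 0, 0, 0], [-0.003, 0, 0.008, 0, 0, 0], [-0.003, 0, 0.012, 0, 0, 0], [-0.003, 0, 0.012, 0, 0, 0]]}}

```text
clock: 12.45
tool_pos: [0.5151, -0.0674, 0.0657]
orientation: [-179.9, -0.0, 175.4]
force: [-1.4, 0.6, 4.8]
opening: 0.0137
```

```bash
python3 tilt.py .5154 -.0675 .065 175.46;python3 -c "
from h import *
print(sensors.get_obs()['moment'])"
```

```text
clock 12.45 pos [ 0.5151 -0.0674  0.0657] ori [-179.94   -0.    175.45] F [-1.4  0.6  4.8] open 0.0137
shift [-0.002 -0.     0.004] turn [-0.001  -0.     -0.0002] mm [-0.3 -0.1  0.7]
[0.27084132 0.57049446 0.02303821]
```

Force has risen to about 6 N with a moment about y. Before going on, I'll check that the gripper's 193 mm body isn't meeting the white shelf in front of the hood.

Run:
```python
from h import *
a=load('top0')['pixels'][115:225,215:335,::-1];cv2.imwrite('pics/d1.png',cv2.resize(a,(654,600),interpolation=2))
s=snap('top','t10');cv2.imwrite('pics/d2.png',cv2.resize(s['pixels'][115:225,215:335,::-1],(654,600),interpolation=2))
s=load('top0')
for z in (.05,.1,.15):print(z,onz(s,288,163,z),onz(s,235,160,z))
p=load('side0');
for n,im,(u,v) in [('side corner',p,(230+488/5.6,165+105/5.6)),]:
  for z in (.05,.1,.15,.2): print(z,onz(im,u,v,z))
```

```text
0.05 [ 0.64773934 -0.1895145   0.05      ] [ 0.65533511 -0.00177646  0.05      ]
0.1 [ 0.63690076 -0.18896535  0.1       ] [ 0.64427745 -0.00664214  0.1       ]
0.15 [ 0.62606218 -0.1884162   0.15      ] [ 0.63321979 -0.01150783  0.15      ]
0.05 [ 0.67711838 -0.15051987  0.05      ]
0.1 [ 0.64029668 -0.18524884  0.1       ]
0.15 [ 0.60347498 -0.21997782  0.15      ]
0.2 [ 0.56665328 -0.2547068   0.2       ]
```

View pics/d1.png

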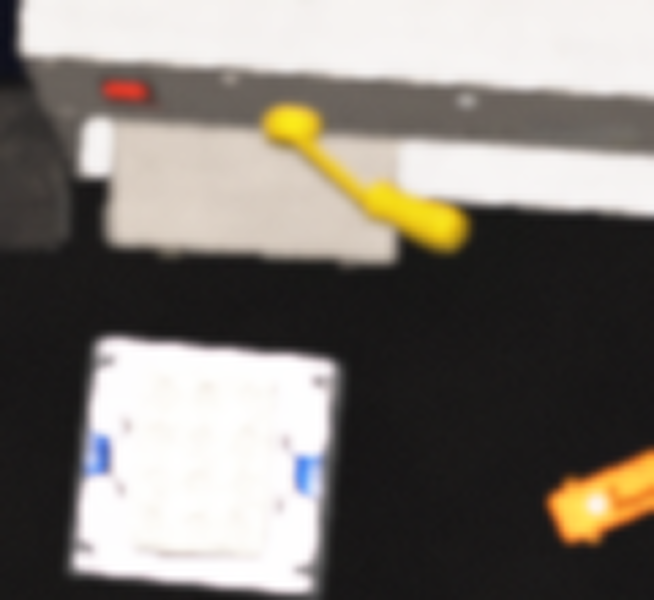

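View pics/d2.png

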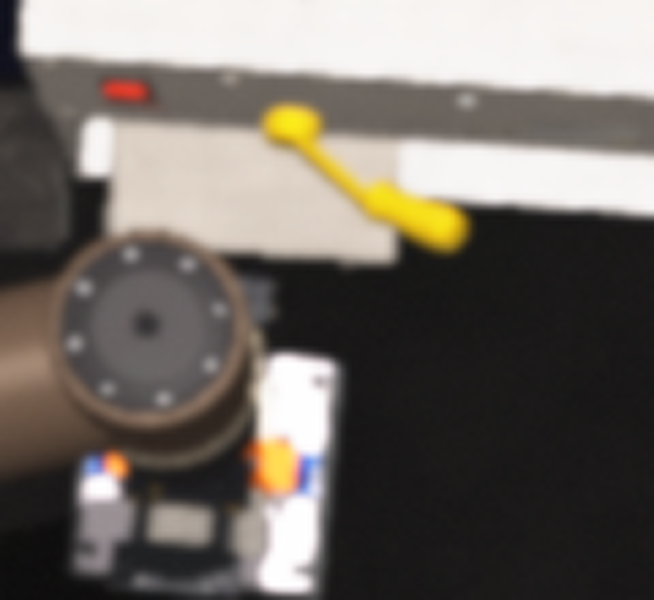

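Run:
```python
from h import *
s=snap('wrist','w10')
a=cv2.resize(s['pixels'][100:190,220:340,::-1],(800,600),interpolation=cv2.INTER_CUBIC)
cv2.imwrite('pics/c13.png',a);o=sensors.get_obs();print(o['clock'],o['force'],o['moment'],o['tool_pos'])
```

```text
12.55 [-2.60038669  0.35224474  5.53332733] [0.27543186 0.71487101 0.05786677] [ 0.51512897 -0.06743132  0.06565523]
```

View pics/c13.png

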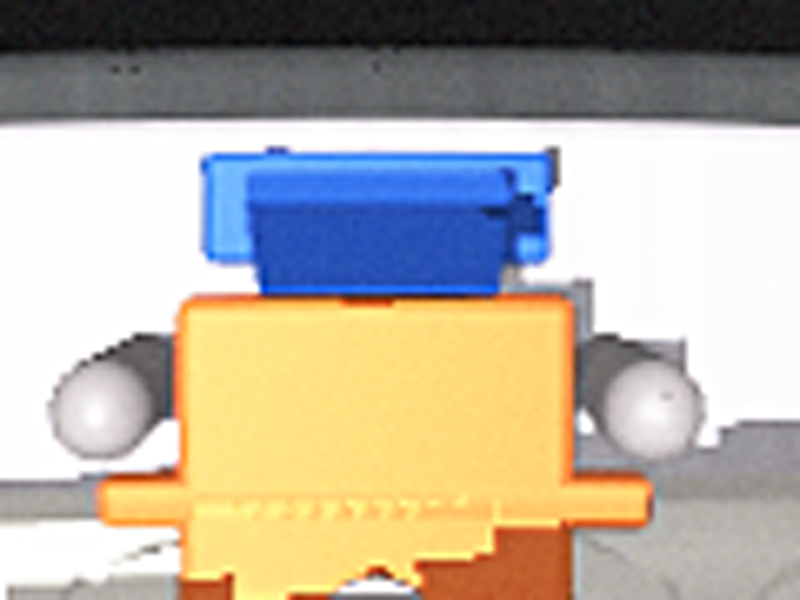

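Call:
{"op": "drive_tool", "data": {"moves": [[0, 0, 0.002, 0, 0, 0], [0, 0, 0.004, 0, 0, 0], [0, 0, 0.006, 0, 0, 0], [0, 0, 0.006, 0, 0, 0]]}}

```text
clock: 12.95
tool_pos: [0.5151, -0.0674, 0.0651]
orientation: [-179.9, 0.0, 175.5]
force: [-2.7, 0.7, 6.3]
opening: 0.014
```

Call:
{"op": "drive_tool", "data": {"moves": [[0, 0, 0.003, 0, 0, 0], [0, 0, 0.006, 0, 0, 0], [0, 0, 0.008, 0, 0, 0], [0, 0, 0.008, 0, 0, 0]]}}

```text
clock: 13.35
tool_pos: [0.5152, -0.0674, 0.064]
orientation: [-179.9, 0.0, 175.5]
force: [-1.7, 0.2, 4.9]
opening: 0.0138
```

Call:
{"op": "drive_tool", "data": {"moves": [[0, 0, 0.003, 0, 0, 0], [0, 0, 0.006, 0, 0, 0], [0, 0, 0.008, 0, 0, 0], [0, 0, 0.008, 0, 0, 0]]}}

```text
clock: 13.75
tool_pos: [0.5152, -0.0674, 0.0632]
orientation: [-179.9, 0.0, 175.5]
force: [-3.1, 0.7, 8.6]
opening: 0.0136
```

```bash
python3 tilt.py .5154 -.0675 .065 175.46;python3 -c "
from h import *
print(sensors.get_obs()['moment'])"
```

```text
clock 13.75 pos [ 0.5152 -0.0674  0.0632] ori [-1.7994e+02  3.0000e-02  1.7546e+02] F [-3.1  0.7  8.6] open 0.0136
shift [-0.002 -0.    -0.012] turn [-0.001   0.0004  0.    ] mm [-0.2 -0.1 -1.8]
[0.608442   1.13845988 0.05972392]
```

Run:
```python
from h import *
s=snap('wrist','w11')
a=cv2.resize(s['pixels'][100:190,220:340,::-1],(800,600),interpolation=cv2.INTER_CUBIC)
cv2.imwrite('pics/c14.png',a)
s=snap('side','s11');b=cv2.resize(s['pixels'][160:220,245:305,::-1],(600,600),interpolation=cv2.INTER_CUBIC);cv2.imwrite('pics/c15.png',b)
o=sensors.get_obs();print(o['clock'],o['force'],o['moment'],o['tool_pos'])
```

```text
13.85 [-2.91567797  0.71929053  9.11237205] [ 0.57631505  1.10829428 -0.03185723] [ 0.5151871  -0.06741918  0.06322749]
```

View pics/c14.png

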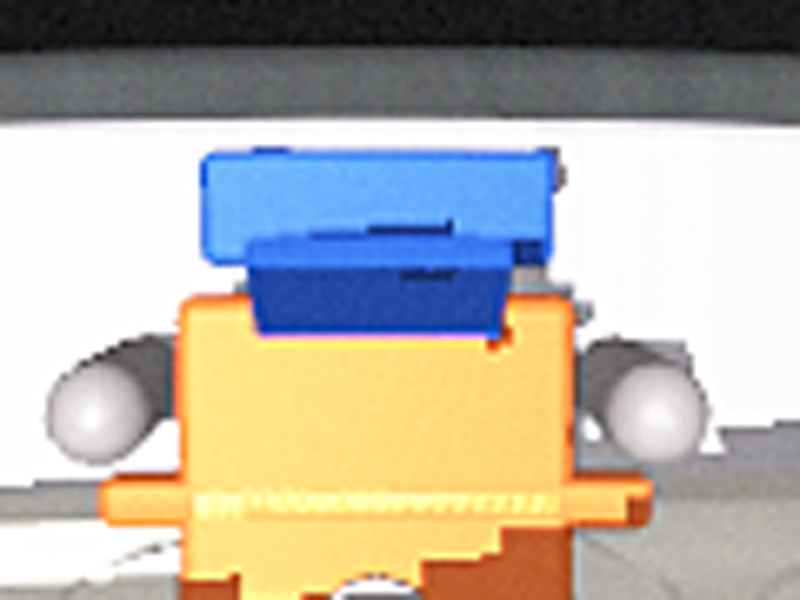

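View pics/c15.png

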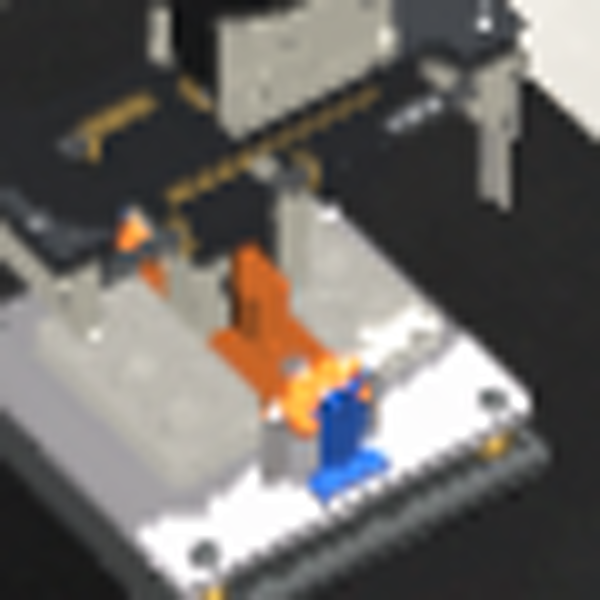

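The far hook (-y) has snapped over the bar's end: its head now overlaps the bar in c14 at (375,300). I'll press on gently for the +y hook.

Call:
{"op": "drive_tool", "data": {"moves": [[0, 0, 0.002, 0, 0, 0], [0, 0, 0.004, 0, 0, 0], [0, 0, 0.004, 0, 0, 0]]}}

```text
clock: 14.15
tool_pos: [0.5152, -0.0674, 0.063]
orientation: [-179.9, 0.0, 175.5]
force: [-3.1, 0.6, 9.5]
opening: 0.0138
```

Run:
```python
from h import *
o=sensors.get_obs();print(o['clock'],o['force'],o['moment'],o['tool_pos'],o['orientation'])
```

```text
14.15 [-3.10335094  0.571096    9.45576167] [ 5.90860947e-01  1.19740782e+00 -9.55544573e-05] [ 0.515152   -0.06742023  0.06301146] [-1.79936424e+02  3.01335160e-02  1.75473819e+02]
```

Call:
{"op": "drive_tool", "data": {"moves": [[0, 0, 0.002, 0, 0, 0], [0, 0, 0.004, 0, 0, 0], [0, 0, 0.006, 0, 0, 0], [0, 0, 0.006, 0, 0, 0]]}}

```text
clock: 14.55
tool_pos: [0.5152, -0.0674, 0.0626]
orientation: [-179.9, 0.0, 175.5]
force: [-2.9, 1.0, 9.1]
opening: 0.0139
```

Run:
```python
from h import *
o=sensors.get_obs();print(o['clock'],o['force'],o['moment'],o['tool_pos'],o['orientation'])
```

```text
14.55 [-2.89120481  0.98150233  9.0719129 ] [ 0.64056765  1.35384958 -0.01864795] [ 0.51518816 -0.06742211  0.06263152] [-1.79933639e+02  4.26502594e-02  1.75483402e+02]
```

Call:
{"op": "drive_tool", "data": {"moves": [[0, 0, 0.002, 0, 0, 0], [0, 0, 0.004, 0, 0, 0], [0, 0, 0.006, 0, 0, 0], [0, 0, 0.006, 0, 0, 0]]}}

```text
clock: 14.95
tool_pos: [0.5152, -0.0675, 0.0623]
orientation: [-179.9, 0.1, 175.5]
force: [-3.4, 2.0, 11.3]
opening: 0.0139
```

Run:
```python
from h import *
o=sensors.get_obs();print(o['clock'],o['force'],o['moment'],o['tool_pos'],o['orientation'])
s=snap('top','t12'); cv2.imwrite('pics/d3.png',cv2.resize(s['pixels'][180:225,220:280,::-1],(800,600),interpolation=2))
s=snap('wrist','w12')
cv2.imwrite('pics/c16.png',cv2.resize(s['pixels'][100:190,220:340,::-1],(800,600),interpolation=cv2.INTER_CUBIC))
```

```text
14.95 [-3.35804807  2.01764642 11.32132904] [0.73555205 1.39247506 0.00969447] [ 0.51516699 -0.06745168  0.06230065] [-1.79930707e+02  5.26416624e-02  1.75487808e+02]
```

View pics/d3.png

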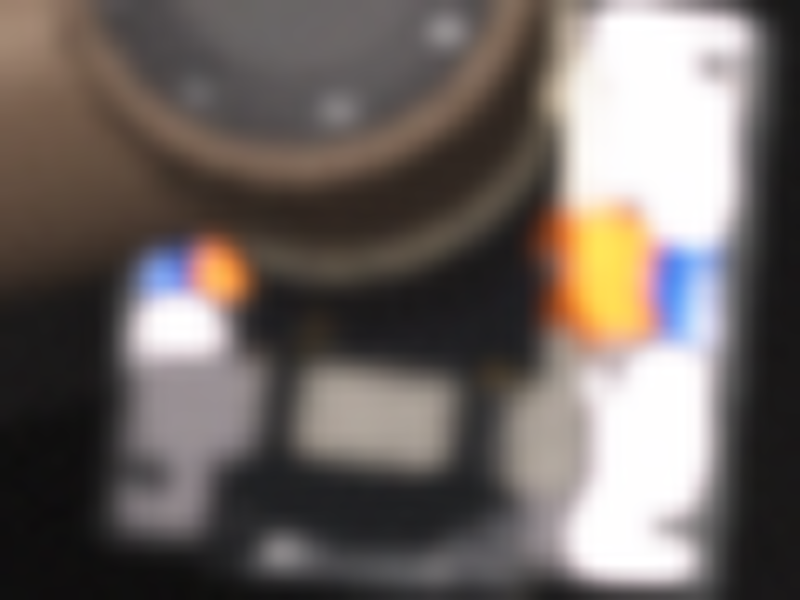

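View pics/c16.png

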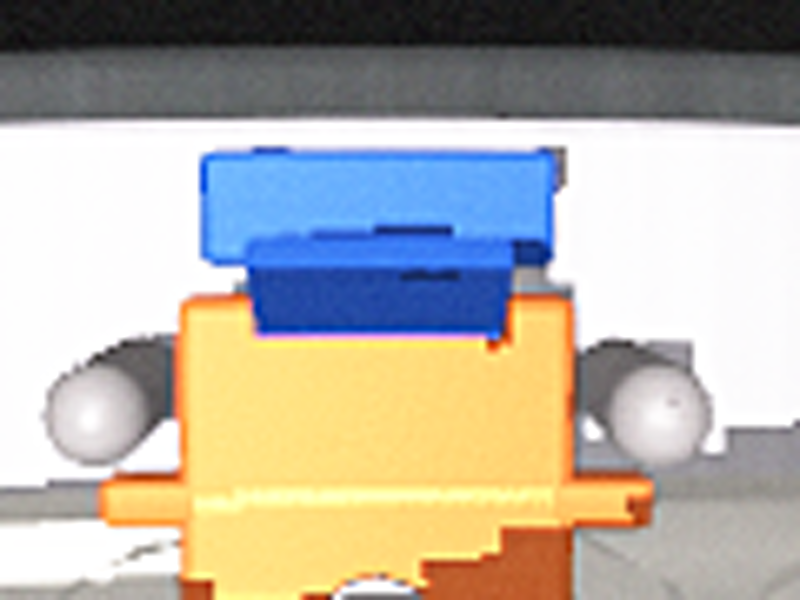

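Run:
```python
from h import *
for t in ('top0','t10','t12'):
    s=load(t); m=hsvmask(s,(95,60,50),(130,255,255)).astype(float); 
    h=cv2.cvtColor(np.ascontiguousarray(s['pixels']),cv2.COLOR_RGB2HSV)
    for (x0,x1) in ((226,245),(262,282)):
        sub=m[190:215,x0:x1]>0; ys,xs=np.nonzero(sub); print(t,x0,len(xs),xs.mean()+x0,ys.mean()+190, xs.min()+x0,xs.max()+x0,ys.min()+190,ys.max()+190)
ims=[cv2.resize(load(t)['pixels'][192:212,224:248,::-1],(384,320),interpolation=cv2.INTER_NEAREST) for t in ('t10','t12')]
cv2.imwrite('pics/d4.png',np.hstack(ims))
s=load('side0')
ims=[cv2.resize(load(t)['pixels'][170:205,245:285,::-1],(400,350),interpolation=cv2.INTER_CUBIC) for t in ('s9','s11')]
s=snap('side','s12')
ims=[ims[0],cv2.resize(s['pixels'][170:205,245:285,::-1],(400,350),interpolation=cv2.INTER_CUBIC)]
cv2.imwrite('pics/d5.png',np.hstack(ims))
o=sensors.get_obs();print(o['clock'],o['force'],o['moment'],o['tool_pos'])
```

```text
top0 226 25 232.48 198.32 230 234 195 201
top0 262 24 270.5833333333333 201.04166666666666 269 273 198 205
t10 226 10 231.4 199.9 230 233 198 201
t10 262 15 271.06666666666666 201.13333333333333 270 273 199 204
t12 226 13 231.76923076923077 199.76923076923077 230 233 198 201
t12 262 21 270.7142857142857 201.1904761904762 269 273 199 205
15.1 [-3.94475381  0.77524399 10.31216696] [7.19005301e-01 1.46761021e+00 1.29530285e-03] [ 0.51520944 -0.06743111  0.06233445]
```

View pics/d4.png

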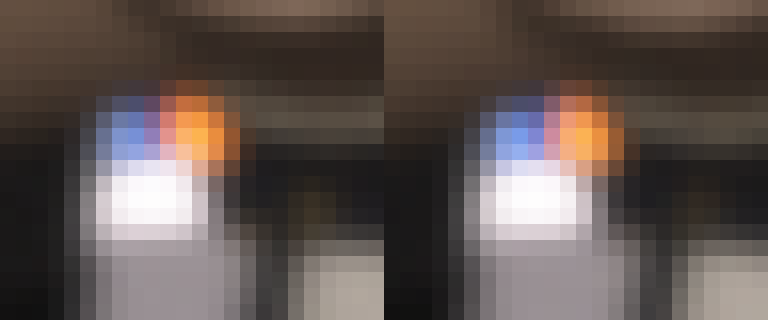

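View pics/d5.png

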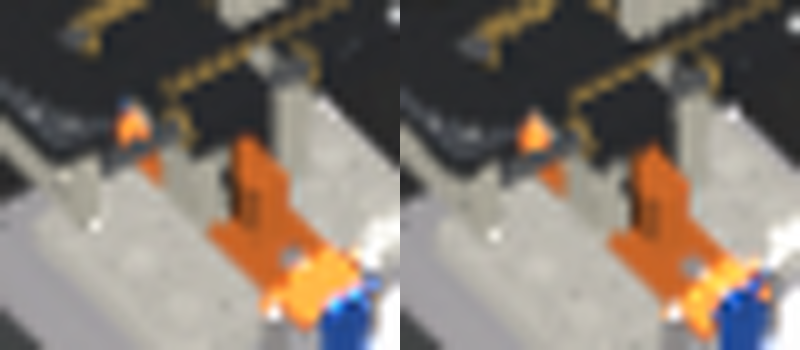

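Call:
{"op": "drive_tool", "data": {"moves": [[0, 0, 0.002, 0, 0, 0], [0, 0, 0.004, 0, 0, 0], [0, 0, 0.006, 0, 0, 0], [0, 0, 0.006, 0, 0, 0]]}}

```text
clock: 15.5
tool_pos: [0.5152, -0.0674, 0.062]
orientation: [-179.9, 0.1, 175.5]
force: [-4.2, 1.0, 11.6]
opening: 0.0139
```

Run:
```python
from h import *
o=sensors.get_obs();print(o['clock'],o['force'],o['moment'],o['tool_pos'],o['orientation'])
for i in range(3):
  s=snap('top',f't13{i}');print(sensors.get_obs()['force'][2])
  m=hsvmask(s,(95,60,50),(130,255,255))
  for (x0,x1) in ((226,245),(262,282)):
        sub=m[190:215,x0:x1]>0; ys,xs=np.nonzero(sub); print(x0,len(xs),xs.mean()+x0)
```

```text
15.5 [-4.1950761   1.00655852 11.58452499] [0.67671044 1.4544618  0.02279581] [ 0.51515348 -0.06743616  0.06201717] [-1.79926703e+02  6.00350864e-02  1.75499343e+02]
10.650383184770554
226 13 231.76923076923077
262 21 270.7142857142857
12.288825524939064
226 13 231.76923076923077
262 21 270.7142857142857
11.671700954119187
226 13 231.76923076923077
262 21 270.7142857142857
```

About 12.7 N in total, above what's reachable before both clicks. Top-view blue shifts also show both hooks back in (-0.35 px and +0.37 px). I'll ease the load, then release.

Call:
{"op": "drive_tool", "data": {"moves": [[0, 0, -0.003, 0, 0, 0], [0, 0, -0.006, 0, 0, 0], [0, 0, -0.006, 0, 0, 0]]}}

```text
clock: 15.95
tool_pos: [0.5151, -0.0674, 0.0634]
orientation: [-179.9, 0.1, 175.5]
force: [-2.5, 0.5, 8.1]
opening: 0.0138
```

Run:
```python
from h import *
o=sensors.get_obs();print(o['clock'],o['force'],o['moment'],o['tool_pos'],o['orientation'])
```

```text
15.95 [-2.54948128  0.50027031  8.07192925] [ 0.58048476  1.04062408 -0.01717311] [ 0.51514846 -0.06742801  0.06340238] [-1.79927346e+02  7.21326481e-02  1.75505672e+02]
```

Call:
{"op": "drive_tool", "data": {"moves": [[0, 0, -0.001, 0, 0, 0], [0, 0, -0.001, 0, 0, 0]]}}

```text
clock: 16.15
tool_pos: [0.5152, -0.0674, 0.0639]
orientation: [-179.9, 0.1, 175.5]
force: [-2.3, 0.9, 7.3]
opening: 0.0136
```

Call:
{"op": "drive_tool", "data": {"moves": [[0, 0, 0, 0, 0, 0], [0, 0, 0, 0, 0, 0], [0, 0, 0, 0, 0, 0], [0, 0, 0, 0, 0, 0], [0, 0, 0, 0, 0, 0], [0, 0, 0, 0, 0, 0]], "fingers": 0}}

```text
clock: 16.75
tool_pos: [0.5151, -0.0674, 0.0638]
orientation: [-179.9, 0.1, 175.5]
force: [0.2, -0.5, 0.2]
opening: 0.0438
```

Call:
{"op": "drive_tool", "data": {"moves": [[0, 0, -0.1, 0, 0, 0], [0, 0, -0.3, 0, 0, 0], [0, 0, -0.5, 0, 0, 0], [0, 0, -0.7, 0, 0, 0], [0, 0.2, -0.9, 0, 0, 0], [0, 0.5, -1, 0, 0, 0], [0, 0.75, -1, 0, 0, 0], [0, 0.75, -1, 0, 0, 0]]}}

```text
clock: 17.55
tool_pos: [0.5245, 0.0483, 0.2144]
orientation: [180.0, 0.2, 175.7]
force: [-0.3, -0.6, -0.1]
opening: 0.0442
```

Run:
```python
from h import *
o=sensors.get_obs();print(o['clock'],o['tool_pos'],o['orientation'])
pickle.dump(o,open('pics/o20.pkl','wb'))
s=snap('wrist','w20');cv2.imwrite('pics/e1.png',cv2.resize(s['pixels'][10:210,180:380,::-1],(600,600),interpolation=cv2.INTER_CUBIC))
s=snap('side','s20');cv2.imwrite('pics/e2.png',cv2.resize(s['pixels'][160:230,230:310,::-1],(686,600),interpolation=cv2.INTER_CUBIC))
```

```text
17.55 [0.52449361 0.04834789 0.21439475] [1.79995343e+02 1.76567577e-01 1.75681449e+02]
```

View pics/e1.png

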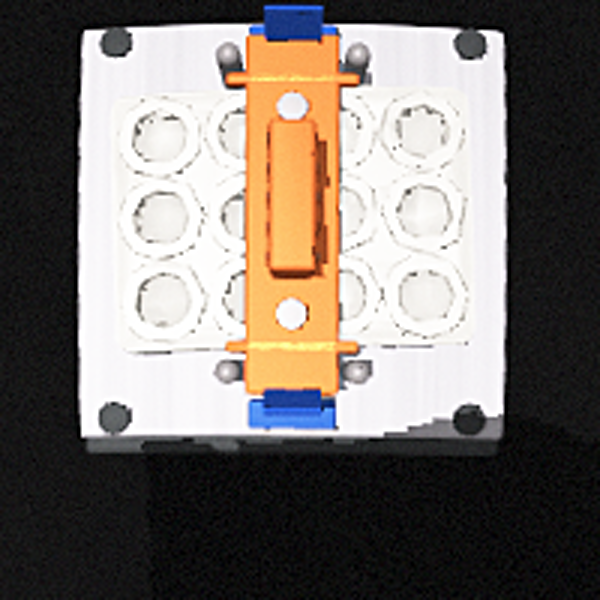

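View pics/e2.png

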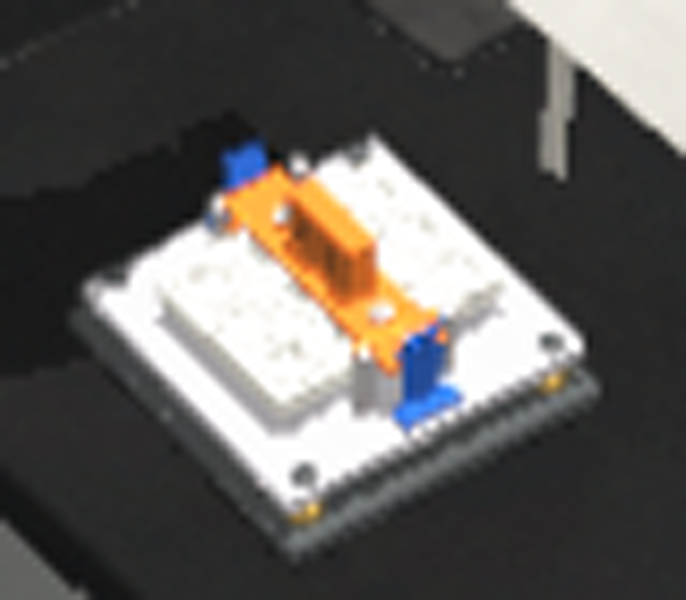

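Run:
```python
from h import *
from scipy.spatial.transform import Rotation as Ro
s=load('w20')
a=cv2.resize(s['pixels'][105:160,240:310,::-1],(700,550),interpolation=cv2.INTER_CUBIC);cv2.imwrite('pics/e3.png',a)
f=lambda p:(180+p[0]/3-.33,10+p[1]/3-.33)
pins=np.array([onz(s,*f(p),.061,True)[:2] for p in [(228,53),(358,53),(228,370),(358,371)]])
lug=np.array([onz(s,*f(p),.058,True)[:2] for p in [(226,78),(361,78),(228,346),(360,347)]])
c=pins.mean(0);print('pin c',c,'lug c',lug.mean(0),'lug spans',np.hypot(*(lug[0]-lug[1])),np.hypot(*(lug[2]-lug[3])))
v=(pins[2]+pins[3]-pins[0]-pins[1]);w=lug[2]+lug[3]-lug[0]-lug[1];y=v/np.hypot(*v);x=np.array([y[1],-y[0]])
d=lug.mean(0)-c;print('dx,dy mm',d@x*1e3,d@y*1e3,'yaw diff deg',np.degrees(np.arctan2(v[1],v[0])-np.arctan2(w[1],w[0])))
# bottles before/after in top
A,B=load('top0'),snap('top','t20')
dd=np.abs(A['pixels'].astype(int)-B['pixels'])[205:232,110:170].max(2);print('bottle px changed',(dd>40).sum())
```

```text
pin c [ 0.51393328 -0.06849409] lug c [ 0.51369583 -0.06841201] lug spans 0.043044940389410286 0.041887081619312906
dx,dy mm -0.24289134118831562 0.06421772916153677 yaw diff deg -0.10208804847603553
bottle px changed 886
```

View pics/e3.png

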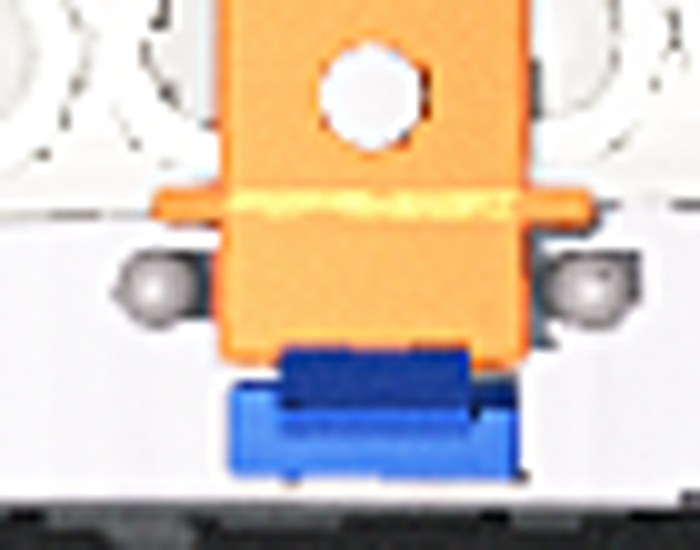

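Run:
```python
from h import *
A,B=load('side0'),load('s20')
dd=np.abs(A['pixels'].astype(int)-B['pixels'])[125:166,172:210].max(2);print('side bottle px changed',(dd>40).sum())
cv2.imwrite('pics/e4.png',cv2.resize(np.hstack([A['pixels'][115:170,165:220,::-1],B['pixels'][115:170,165:220,::-1]]),(800,400)))
```

```text
side bottle px changed 0
```

View pics/e4.png

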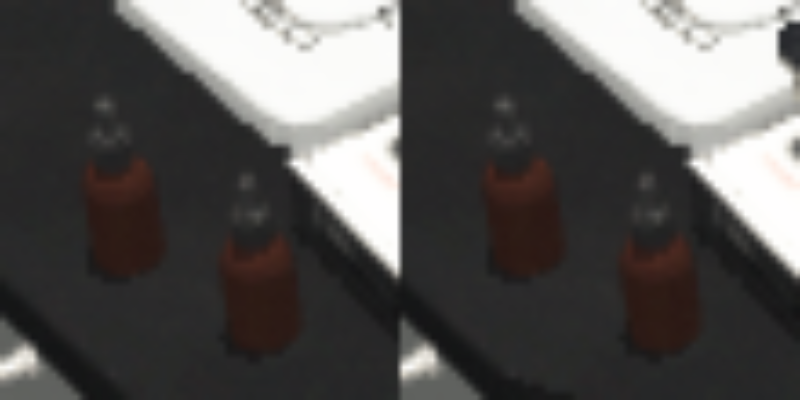

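The bottles haven't moved, both hooks lie over the bar's ends, and the tool is clear, so I'm handing in.

```bash
python3 -c "
from h import *
print(ticket.close_job())"
```

```text
the job is handed in; nothing more can be done
None
```

The orange clamp bar is clipped across the spot plate, and I handed the job in at about 17.7 s of the 45 s; no verdict is reported. I gripped the bar by its rib, lowered it between the pins and pressed in small steps. I stopped at about 12.7 N on the bar, then eased off, released and backed away.

**Last checks**
- **Hooks:** in the wrist picture both blue hook heads lie over the bar's ends. As I lifted slightly while still gripping, the force fell by about 2.5 N per mm, close to the plate's own spring.
- **Centring:** the bar is within about 0.3 mm of the pin centre on both axes and within 0.1° of the carrier's long axis.
- **Level:** this is only a rough check from the pictures. The lug widths at the two ends read 43.0 and 41.9 mm (42 nominal), so it is not a precise tilt measurement.
- **Bottles:** the side view shows no pixel change around either one. A top-view comparison did show changes there; I put those down to the arm being in the picture, and did not confirm that.

**What did not match**
- The ramp push of 4 to 8 N came later than the geometry suggested: I felt only 1 to 2 N down to about 12 mm above the click.
- The tool felt a sideways force of 2 to 4 N while pressing, which vanished on release.
- I never measured the plate depth directly. By the given spring rate, the deepest point was about 4.7 mm, against the 6.5 mm limit.

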